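# Index a grinding wheel to its locking slot and drop in the lock bar

## Robot

A 6-joint arm with a two-finger parallel gripper is mounted at the origin on the work surface. World frame = base frame: x ahead of the robot, y to its left, z up, the work surface at z = 0. Lengths are in mm, angles in rad, forces in N, time in s.
With the tool pointing down it reaches from about 275 to 1000 mm from the base axis. Payload 8.4 kg.
Tool frame: the origin (TCP) lies on the mounting face of the last link; the fingertips stand 173 mm ahead of it and the grasp point (between the pads) lies 155 mm ahead of it; z points along the fingers, y is the direction in which the jaws open and shut (so a half turn about z gives the same grasp; the last joint's range is limited). The gripper opens to 85 mm and grips with 20 to 120 N. Pads are 22 mm wide; open, the fingers measure 114 mm over their backs; the gripper's body (76 mm by 85 mm) begins 54 mm behind the grasp point. The pads swing forward as they close: fully open they stand 13 mm farther back than shut.
Start: joints at [-1.151, 0.353, 1.633, -0, 1.155, -0.002], TCP at [255.876, -570.225, 404.681] pointing down, gripper open.
Joint ranges: [-2.63, 2.63], [-0.92, 2.1], [0.06, 2.66], [-1.3, 4.44], [0, 2.69], [-3.02, 3.02]. Speed limits (rad/s): [2.22, 2.22, 2.79, 3.14, 3.14, 3.14].

## Interface

Orientations are given as [roll, pitch, yaw] about the fixed x, y, z axes, in that order (R = Rz(yaw) Ry(pitch) Rx(roll)).
In Python, from rig import r, grab_frame, spotter gives the robot as it stands.
- The arm moves only by the tool apply_moves, never from a script. Its argument "motion" is text: rows parted by semicolons, each of 5 numbers parted by spaces: the opening, from -1 (shut) to 1 (fully open), then the shift along the tool's x, y, z as a fraction of full scale, then the turn about the tool's z as a fraction of full scale. In form: hand x y z twist; .... A call has 1 to 20 rows; each row is the pose to reach, as a shift and turn from the pose commanded when the call began, along the tool's axes at that moment, turning the shorter way round; what a row does not reach only later rows make up. Full scale, the value 1, is 1 m for a shift and pi rad for a turn. A row lasts 1/12 s, in which the tool goes at most 41.7 mm and 7.16 degrees, less where a joint would pass 70% of its speed; a pose out of reach is approached as far as the arm can. A call with a number of a shift or a turn outside -1 to 1 is refused whole. A call with a gripper value outside its range is refused whole. The fingers move at their own pace and stop on an object; "squeeze" is the grip in N (left out, the last holds). Time passes only in rows, so rows that repeat a pose let the fingers close. It gives the time, the measured TCP pose, the force and the opening at its end, in the units of the state.
- r.sense(): the state, without advancing time (a new reading comes with each control period).
- grab_frame(name): name is "side" or "top"; returns a dict with "img" (400x640x3 uint8, red, green, blue), "fx", "fy", "cx", "cy" (pixels), "R" (3x3) and "t" (3): a world point X has camera coordinates R X + t. Camera axes: x right, y down, z forward; pixel columns grow to the right and rows downward; lengths in mm; the calibration is good to about 2 mm. A picture is of the moment at which its call begins. There is no depth.
- r.sign_off(): hands the job in, once; it reports no verdict.
Trained networks look in the newest picture that a camera, given by its name, has taken for a name from the list of things; names that differ only in an ending like _2 or _b are one class to them, and where a whole thing is asked for, a point or a joint stands for the part that bears it (a point fixed in the world has none). Each returns a list of dicts, best first, with "conf" (0 to 1); they miss things now and then, are a little off and sometimes report something else, mostly with a low value. They report only what shows in the picture. A call takes as long as a camera call.
- spotter.boxes_of(query, camera): "point" ([x, y, z] in mm, in world coordinates, good to about 4 mm: the middle of the surface that is visible of it).
- spotter.place_of(query, camera): "point" ([x, y, z] in mm, in world coordinates, good to about 4 mm: a listed point, or the origin of a listed thing).
The state is a dict: "clock": time; "qpos": joint angles; "qvel": joint speeds; "joint_efforts": joint torques, N m; "eef_pos": TCP position; "tcp_rot": TCP orientation; "contact_force": force on the tool from outside, world axes, zero at the start; "wrist_torque": the same for the moment, N m; "opening": opening from 0.0 (shut) to 1.0 (fully open).
Only numpy, scipy, OpenCV 4.12 (cv2) and the standard library are available. Lean on these libraries where they do the work, as an engineer would, in place of code of your own. Each camera call takes 0.05 s, during which the arm holds its last target.

## Task

The lens-grinding wheel on its stand has to be locked for a wheel change. With closed fingertips resting lightly on the tread (never pressing hard), turn the wheel by friction until its locking slot, hidden inside the shroud, stands still at the top in line with the slots in the two cheeks; only then take the loose lock bar by its grip, lower it fully home across wheel and cheeks, and let go. Do not turn the wheel with the bar, and leave the gauge, lens tray and spray bottle where they are.

Things in the scene. Friction and masses are not known exactly. Their poses are not given: they have to be found in the camera images.
- stand: fixed wheel stand. Origin: centre of the underside of its 120 x 200 x 12 mm base; z up, x along the wheel's axle (115 mm above the origin), y level across it. Two fixed ring cheeks, outer radius 74 mm, flank the wheel at x = -40..-32 and 32..40 mm. A fixed shroud (radius 87 to 91 mm, 82 mm wide) covers the tread except the top 70 degrees to either side.
- wheel: tan grinding wheel, origin on its axle at mid width, x along the axle. Turns endlessly about x (positive: top goes to the stand's -y); bearing drag 0.04 N m stops it soon and keeps it. Tread 60 mm wide, worn out of round: its surface is 77 to 83 mm from the axle, unknown where. The axle is sprung: sinks 1 mm per 5 N. Over 15 N from the fingers harms it.
- wheel_slot (a point): point in the middle of the wheel's locking slot, 75 mm from the axle, moving with the wheel. The slot, 20 mm wide and 28 mm deep, runs across the whole tread parallel to the axle. It is the only gap in the tread; it starts out of sight in the shroud, on the stand's -y side, 90 to 160 degrees from the top, so turning the top towards +y is the short way.
- slot_top (a point): fixed point of the stand 75 mm straight above the unloaded axle, midway between the cheek slots (17 mm wide in y, floors 60.5 mm above the axle): where wheel_slot must come. Axes as the stand's.
- bar_mid (a point): centre, half-way up (26 mm), of the loose lock bar (110 to 220 g), standing on the bench: z up, x along the bar. Foot: steel bar 90 mm long (x), 14 mm wide (y), 20 mm high, lower edges rounded 3.5 mm; on its middle a black upright grip 30 mm (x) by 14 mm (y) by 32 mm high. Its two ends are alike.
- seat (a point): fixed point of the stand where bar_mid lies when the bar is fully home (underside on the cheek slots' floors, 86.5 mm above the axle), bar along the stand's x. Axes as the stand's.
- dial_gauge: bystander: round steel dial gauge lying flat, 56 mm dial, 20 mm high, 140 mm long over its stem (x); origin under the dial. Leave alone.
- lens_tray: bystander: shallow steel tray 130 x 190 x 18 mm with glass lenses; origin at the centre of its underside. Leave alone.
- spray_bottle: bystander: standing clear bottle, 48 mm diameter, 130 mm high; origin at the centre of its underside. Leave alone.

How it is judged:
By the outcome, as a careful person would: the job done as asked, in the order asked, and still so for the second after the job is handed in, with the robot touching nothing.
It also fails if it takes over 72 s, if anything falls off the work surface, if the arm or the gripper's body presses on something with over 40 N, if the wrist force passes 120 N, or if a joint passes its speed limit or range.

## Working session

There is one attempt and no reset: what is moved stays moved. The work goes in short steps, Python scripts to look and compute and a tool call to move; the robot and the scene stay as the last step left them, time stands still between calls to the robot, and variables do not carry over. Pictures are saved under pics/ and viewed, and the job is handed in when it is done.

Besides the shell and the picture viewer there is one more tool, called after "Request:" by a JSON object that holds its "op" and its "data", one argument or row to a line. apply_moves: Moves the arm, as the interface text tells. Its arguments: {"type":"object","properties":{"motion":{"type":"string"},"squeeze":{"type":"number"}},"required":["motion"]}

```bash
ls; mkdir -p pics
cat > h.py <<'E'
from rig import r, grab_frame, spotter
import numpy as np, cv2
def save(cam,name,crop=None,scale=1):
    f=grab_frame(cam); im=f["img"][:,:,::-1].copy()
    if crop: im=im[crop[1]:crop[3],crop[0]:crop[2]]
    if scale!=1: im=cv2.resize(im,None,fx=scale,fy=scale,interpolation=cv2.INTER_CUBIC)
    cv2.imwrite("pics/"+name,im); return f
def proj(f,X):
    X=np.atleast_2d(X); c=X@np.array(f["R"]).T+np.array(f["t"])
    return np.c_[f["fx"]*c[:,0]/c[:,2]+f["cx"],f["fy"]*c[:,1]/c[:,2]+f["cy"]]
def onplane(f,u,v,axis,val):
    R=np.array(f["R"]);t=np.array(f["t"]);o=-R.T@t
    d=R.T@np.array([(u-f["cx"])/f["fx"],(v-f["cy"])/f["fy"],1.])
    return o+d*(val-o[axis])/d[axis]
E
python3 - <<'E'
from h import *
print(r.sense())
for c in("side","top"):
    f=save(c,c+"0.png"); print(c,f["fx"],f["cx"],f["cy"],np.round(f["R"],3).tolist(),np.round(f["t"],1), -np.array(f["R"]).T@f["t"])
    for q in("stand","wheel","wheel_slot","slot_top","bar_mid","seat","dial_gauge","lens_tray","spray_bottle"):
        print(q,[(np.round(d["point"],1).tolist(),round(d["conf"],2)) for d in spotter.place_of(q,c)][:3])
print(r.sense()["clock"])
E
```

```text
pics
{'clock': 0.0, 'qpos': array([-1.15141001e+00,  3.53659784e-01,  1.63412494e+00, -2.41675484e-06,
        1.15519987e+00, -2.42045319e-03]), 'qvel': array([ 0.00015859,  0.00051886, -0.00230237,  0.00113761,  0.0003658 ,
        0.00133476]), 'joint_efforts': array([ 9.20646089e-04, -6.05241323e+01, -3.42062581e+01,  2.44154307e-04,
        9.43298161e-03, -1.47517045e-05]), 'eef_pos': array([ 255.77528073, -570.01448436,  403.95818151]), 'tcp_rot': array([-3.14020071e+00, -1.15945297e-06,  4.21807746e-01]), 'contact_force': array([-0.2530859 ,  0.6563318 ,  0.61335344]), 'wrist_torque': array([ 0.01294116, -0.03009147, -0.03065834]), 'opening': 0.9990499890520196}
side 372.11271045105326 320.61004397948733 201.95273883821267 [[-0.998, -0.061, -0.018], [-0.021, 0.588, -0.809], [0.059, -0.807, -0.588]] [629.2 137.2 978.2] [572.75197474 746.39360448 697.48307249]
stand [([518.0, 36.5, 3.3], 0.98)]
wheel [([520.9, 33.6, 117.6], 0.75)]
wheel_slot []
slot_top []
bar_mid [([516.4, 303.0, 27.2], 0.7), ([541.8, -254.6, 4.0], 0.34)]
seat [([521.3, 36.4, 201.2], 0.7)]
dial_gauge [([544.8, -258.2, -0.7], 0.75)]
lens_tray [([751.4, -180.6, 1.7], 0.82)]
spray_bottle [([743.4, 201.6, -0.3], 0.75), ([519.2, 34.6, 2.6], 0.16)]
top 363.45891170804856 324.2742002986545 196.561203358695 [[0.003, -1.0, -0.017], [-0.986, 0.0, -0.168], [0.168, 0.017, -0.986]] [ 15.9 634.3 777.5] [494.82462129   2.39179505 873.00012523]
stand [([528.1, 37.4, -0.5], 0.67)]
wheel [([521.8, 35.7, 113.8], 0.95)]
wheel_slot []
slot_top [([523.6, 39.5, 189.4], 0.64)]
bar_mid [([513.0, 305.3, 26.0], 0.93)]
seat [([522.9, 36.1, 204.1], 0.56), ([513.7, 302.4, 22.8], 0.54)]
dial_gauge [([547.3, -255.0, 0.4], 0.68)]
lens_tray [([750.8, -176.3, 1.4], 0.56)]
spray_bottle [([747.1, 201.0, -1.2], 0.96)]
1.0
```

View pics/side0.png

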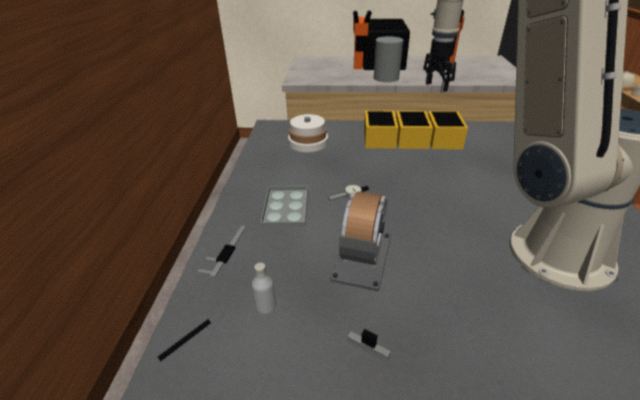

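View pics/top0.png

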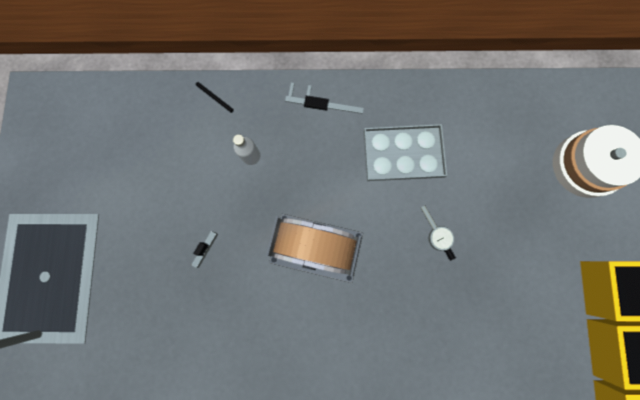

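Run:
```python
from h import *
save("top","topc.png",(250,200,380,295),6)
save("side","sidec.png",(320,175,400,295),5)
save("top","topb.png",(180,220,230,280),8)
```

```text
(no output)
```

View pics/topc.png

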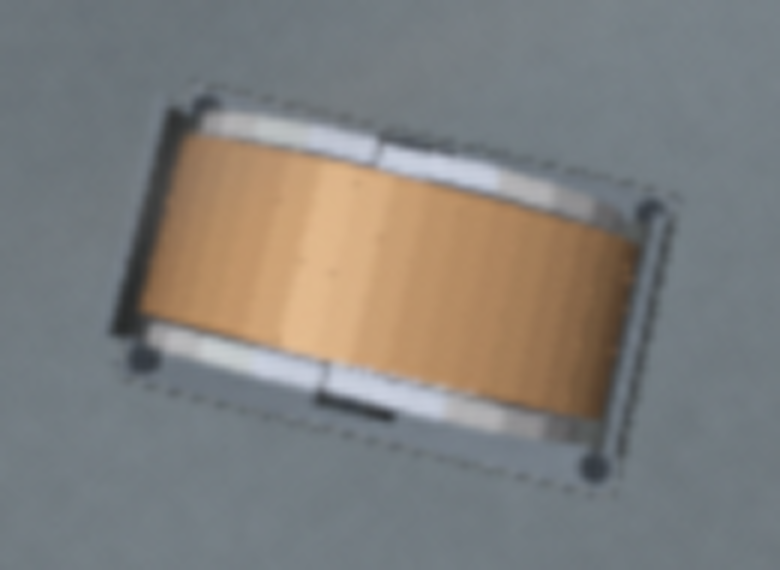

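View pics/sidec.png

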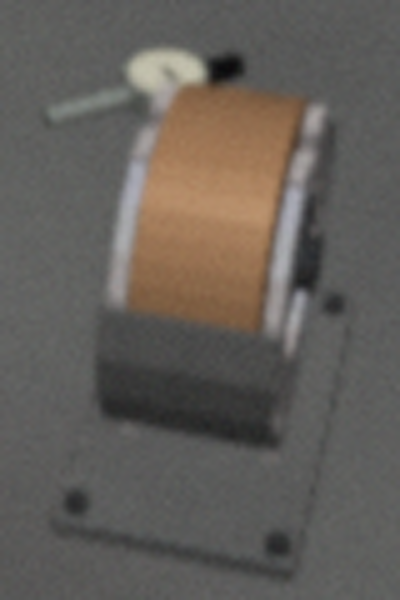

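View pics/topb.png

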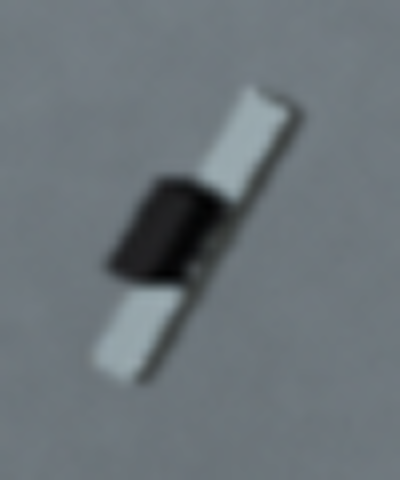

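Run:
```python
from h import *
f=save("top","topd.png",(250,200,380,295),6)
g=save("side","sided.png",(320,175,400,295),5)
# corners in top crop
C=[onplane(f,250+u/6,200+v/6,2,12) for u,v in [(200,85),(680,195),(620,495),(118,375)]]
B=[onplane(f,250+u/6,200+v/6,2,12) for u,v in [(207,103),(650,208),(595,467),(145,358)]]
for P in (C,B):
    P=np.array(P)[:,:2]; print(np.round(P,1).tolist(),P.mean(0))
    for i in range(4):
        d=P[(i+1)%4]-P[i]; print(np.linalg.norm(d).round(1),np.degrees(np.arctan2(d[1],d[0])).round(1))
S=np.array([onplane(g,320+u/5,175+v/5,2,12) for u,v in [(52,522),(295,570),(77,502),(278,543),(335,303)]])
print(S.round(1))
# bar
Pb=[onplane(f,180+u/8,220+v/8,2,h) for u,v,h in [(250,88,20),(285,105,20),(92,360,20),(130,378,20),(165,178,52),(108,265,52),(220,200,20)]]
print(np.round(Pb,1))
r0=np.array(Pb);print(np.degrees(np.arctan2(*(r0[0]-r0[2])[[1,0]])),np.degrees(np.arctan2(*(r0[1]-r0[3])[[1,0]])),r0[:4].mean(0),np.linalg.norm(r0[0]-r0[2]))
```

```text
[[598.7, 115.1], [555.3, -75.0], [440.2, -50.2], [485.0, 144.7]] [519.80727675  33.66181622]
195.0 -102.9
117.8 167.8
199.9 77.0
117.4 -14.6
[[591.5, 112.2], [550.2, -63.1], [450.7, -40.7], [491.6, 134.3]] [520.99020831  35.67152084]
180.1 -103.3
102.0 167.3
179.7 76.8
102.3 -12.5
[[598.8 125.4  12. ]
 [483.  150.2  12. ]
 [587.  111.8  12. ]
 [490.  133.9  12. ]
 [448.4 -42.   12. ]]
[[557.7 283.4  20. ]
 [552.8 272.7  20. ]
 [478.9 325.1  20. ]
 [473.8 313.7  20. ]
 [530.  295.5  52. ]
 [505.7 310.2  52. ]
 [525.  290.4  20. ]]
-27.902120425991953 -27.419323355399012 [515.7980204  298.72236935  20.        ] 89.21709679860406
```

```bash
cat >> h.py <<'E'
C0=np.array([521.5,36.0]); YAW=np.radians(-13.2)
UX=np.array([np.cos(YAW),np.sin(YAW)]); UY=np.array([-np.sin(YAW),np.cos(YAW)])
def st():
    s=r.sense(); p=np.array(s["eef_pos"]); d=p[:2]-C0
    print("t %.2f"%s["clock"],"tcp",p.round(1),"rot",np.degrees(s["tcp_rot"]).round(2),"F",np.round(s["contact_force"],2),"stand xy",(d@UX).round(2),(d@UY).round(2),"tipz",round(p[2]-173,2),"open",round(s["opening"],3),"FyST %.2f"%(np.array(s["contact_force"])[:2]@UY), "T",np.round(s["wrist_torque"],2))
    return s
def shift(tx,ty,tz,yawdeg,pose=None):
    "tool-axis shift needed from pose (p,yaw rad) to target"
    s=r.sense(); p=np.array(s["eef_pos"]);y=s["tcp_rot"][2]
    if pose is not None: p,y=np.array(pose[:3]),np.radians(pose[3])
    d=np.array([tx,ty,tz])-p
    a=(d[0]*np.cos(y)+d[1]*np.sin(y), d[0]*np.sin(y)-d[1]*np.cos(y), -d[2])
    tw=-((yawdeg-np.degrees(y)+180)%360-180)/180
    print("shift x y z [m]",np.round(np.array(a)/1000,4),"twist",round(tw,4))
E
python3 - <<'E'
from h import *
st()
t=C0-45*UY
shift(t[0],t[1],405,76.8,(255.876,-570.225,404.681,np.degrees(.42181)))
E
```

```text
t 1.25 tcp [ 255.9 -570.2  404.7] rot [180.     0.    24.17] F [ 0.06  0.25 -0.08] stand xy -120.18 -650.86 tipz 231.7 open 1.003 FyST 0.26 T [-0.01  0.01 -0.01]
shift x y z [m] [ 4.632e-01 -4.086e-01 -3.000e-04] twist -0.2924
```

Request:
{"op": "apply_moves", "data": {
  "motion": "-1 0.463 -0.4085 0 -0.2925;-1 0.463 -0.4085 0 -0.2925;-1 0.463 -0.4085 0 -0.2925;-1 0.463 -0.4085 0 -0.2925;-1 0.463 -0.4085 0 -0.2925;-1 0.463 -0.4085 0 -0.2925;-1 0.463 -0.4085 0 -0.2925;-1 0.463 -0.4085 0 -0.2925;-1 0.463 -0.4085 0 -0.2925;-1 0.463 -0.4085 0 -0.2925;-1 0.463 -0.4085 0 -0.2925;-1 0.463 -0.4085 0 -0.2925;-1 0.463 -0.4085 0 -0.2925;-1 0.463 -0.4085 0 -0.2925;-1 0.463 -0.4085 0 -0.2925;-1 0.463 -0.4085 0 -0.2925;-1 0.463 -0.4085 0 -0.2925;-1 0.463 -0.4085 0 -0.2925",
  "squeeze": 30
}}

```text
clock: 2.75
eef_pos: [510.8, -8.1, 404.6]
tcp_rot: [-3.141, 0.0, 1.342]
contact_force: [-0.5, 0.1, -0.2]
opening: 0.003
```

Run:
```python
from h import *
st()
f=save("side","s1.png",(290,100,450,250),4)
g=save("top","t1.png",(220,120,400,300),3)
st()
t=C0-45*UY
print(proj(f,[t[0],t[1],232]),proj(g,[t[0],t[1],232]))
```

```text
t 2.75 tcp [510.8  -8.1 404.6] rot [-1.7997e+02  3.0000e-02  7.6870e+01] F [-0.49  0.08 -0.2 ] stand xy -0.36 -45.36 tipz 231.55 open 0.003 FyST -0.04 T [-0.02  0.03  0.02]
t 2.85 tcp [510.6  -9.  404.6] rot [-1.7998e+02  2.0000e-02  7.6750e+01] F [-0.41 -0.19 -0.49] stand xy -0.35 -46.26 tipz 231.63 open -0.001 FyST -0.28 T [-0.05  0.04  0.03]
[[369.47491242 174.05647959]] [[336.39086179 248.90119885]]
```

View pics/s1.png

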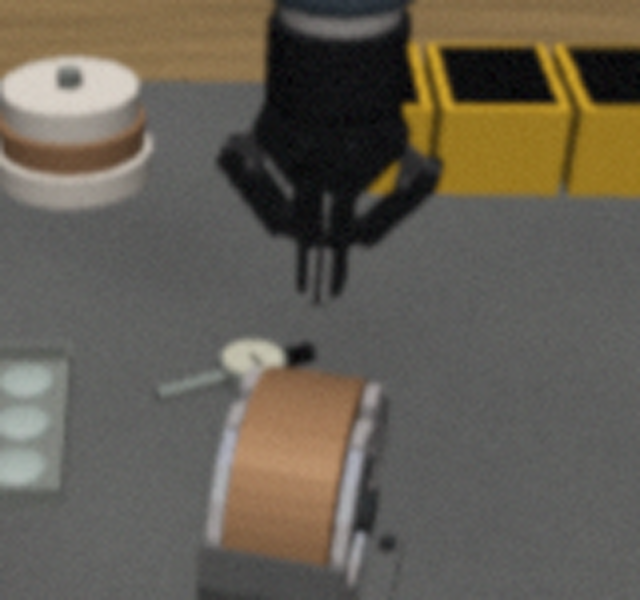

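View pics/t1.png

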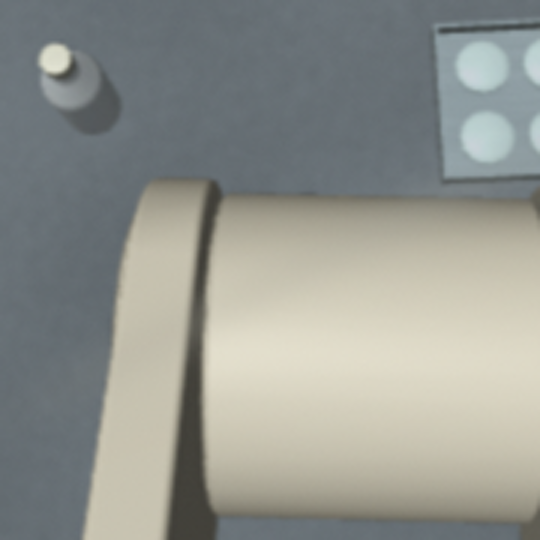

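Request:
{"op": "apply_moves", "data": {
  "motion": "-1 0.037 0 0.005 0;-1 0.037 0 0.02 0;-1 0.037 0 0.028 0;-1 0.037 0 0.031 0;-1 0.037 0 0.032 0;-1 0.037 0 0.032 0;-1 0.037 0 0.032 0"
}}

```text
clock: 3.43
eef_pos: [519.6, 27.3, 373.2]
tcp_rot: [3.141, -0.0, 1.34]
contact_force: [-0.4, -0.8, 0.3]
opening: -0.001
```

Run:
```python
from h import *
st()
f=save("side","s2.png",(290,100,450,250),4)
st()
```

```text
t 3.43 tcp [519.6  27.3 373.2] rot [179.97  -0.    76.75] F [-0.41 -0.75  0.33] stand xy 0.1 -8.9 tipz 200.17 open -0.001 FyST -0.83 T [0.03 0.05 0.04]
t 3.48 tcp [519.6  27.5 373.3] rot [ 1.7995e+02 -1.0000e-02  7.6770e+01] F [ 0.03 -0.28  0.14] stand xy 0.12 -8.73 tipz 200.26 open 0.002 FyST -0.27 T [ 0.04 -0.05  0.03]
```

View pics/s2.png

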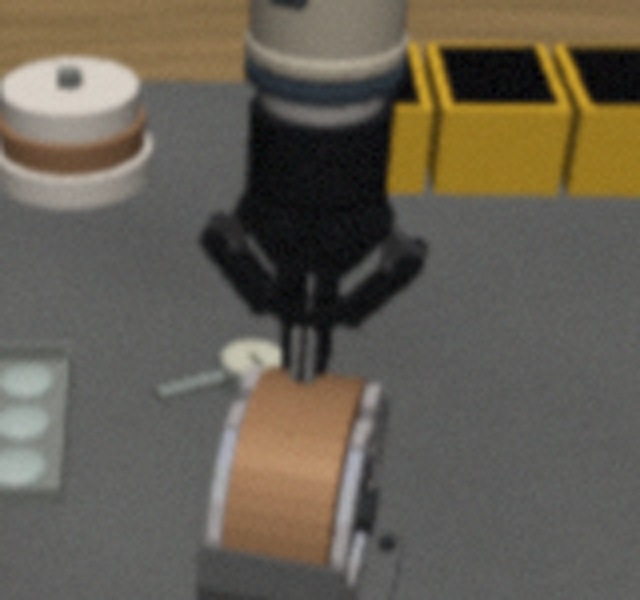

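Request:
{"op": "apply_moves", "data": {
  "motion": "-1 0 0 0.001 0;-1 0 0 0.002 0;-1 0 0 0.003 0;-1 0 0 0.003 0"
}}

```text
clock: 3.82
eef_pos: [519.4, 28.0, 369.6]
tcp_rot: [-3.141, 0.0, 1.341]
contact_force: [-0.7, 0.1, 0.3]
opening: 0.004
```

Request:
{"op": "apply_moves", "data": {
  "motion": "-1 0 0 0.0005 0;-1 0 0 0.001 0;-1 0 0 0.001 0"
}}

```text
clock: 4.07
eef_pos: [519.5, 28.1, 368.6]
tcp_rot: [-3.141, 0.0, 1.341]
contact_force: [0.1, -0.2, -0.0]
opening: -0.0
```

Request:
{"op": "apply_moves", "data": {
  "motion": "-1 0 0 0.0005 0;-1 0 0 0.001 0;-1 0 0 0.001 0"
}}

```text
clock: 4.32
eef_pos: [519.5, 28.0, 367.6]
tcp_rot: [-3.141, 0.0, 1.341]
contact_force: [0.1, 0.7, 0.6]
opening: -0.006
```

Request:
{"op": "apply_moves", "data": {
  "motion": "-1 0 0 0.0005 0;-1 0 0 0.001 0;-1 0 0 0.001 0"
}}

```text
clock: 4.57
eef_pos: [519.5, 28.1, 366.6]
tcp_rot: [3.142, -0.0, 1.341]
contact_force: [0.1, 0.5, 0.2]
opening: 0.001
```

Request:
{"op": "apply_moves", "data": {
  "motion": "-1 0 0 0.0005 0;-1 0 0 0.001 0;-1 0 0 0.001 0"
}}

```text
clock: 4.82
eef_pos: [519.5, 28.1, 365.9]
tcp_rot: [3.141, -0.0, 1.341]
contact_force: [-0.8, 0.1, 4.2]
opening: 0.001
```

Request:
{"op": "apply_moves", "data": {
  "motion": "-1 0 0 0.0005 0;-1 0 0 0.001 0;-1 0 0 0.001 0"
}}

```text
clock: 5.07
eef_pos: [519.6, 28.1, 365.1]
tcp_rot: [3.141, -0.0, 1.341]
contact_force: [-0.9, -0.5, 8.0]
opening: -0.001
```

Request:
{"op": "apply_moves", "data": {
  "motion": "-1 0.002 0 -0.0005 0;-1 0.005 0 -0.0005 0;-1 0.008 0 -0.0005 0;-1 0.011 0 -0.0005 0;-1 0.014 0 -0.0005 0;-1 0.016 0 -0.0005 0;-1 0.016 0 -0.0005 0"
}}

```text
clock: 5.65
eef_pos: [523.3, 44.1, 365.2]
tcp_rot: [3.141, -0.0, 1.341]
contact_force: [-0.6, 1.6, 4.9]
opening: 0.003
```

Run:
```python
from h import *
st()
f=save("side","s3.png",(290,100,450,250),4)
st()
```

```text
t 5.65 tcp [523.3  44.1 365.2] rot [ 1.7999e+02 -2.0000e-02  7.6840e+01] F [-0.56  1.58  4.9 ] stand xy -0.1 8.28 tipz 192.18 open 0.003 FyST 1.41 T [ 0.15  0.1  -0.02]
t 5.70 tcp [523.2  43.9 365.2] rot [ 1.7999e+02 -1.0000e-02  7.6840e+01] F [-0.37  1.33  4.41] stand xy -0.12 8.12 tipz 192.16 open 0.002 FyST 1.21 T [ 0.17  0.05 -0.01]
```

View pics/s3.png

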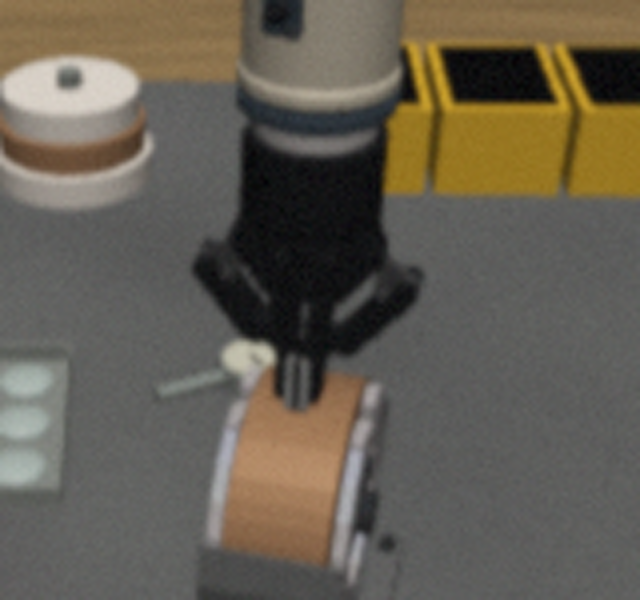

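Request:
{"op": "apply_moves", "data": {
  "motion": "-1 0.003 0 0 0;-1 0.0065 0 0.0002 0;-1 0.01 0 0.0004 0;-1 0.0135 0 0.0008 0;-1 0.017 0 0.0013 0;-1 0.02 0 0.002 0;-1 0.0235 0 0.0028 0;-1 0.0235 0 0.0028 0"
}}

```text
clock: 6.37
eef_pos: [528.6, 67.1, 362.1]
tcp_rot: [-3.141, -0.0, 1.341]
contact_force: [0.7, 0.7, -0.4]
opening: -0.003
```

Run:
```python
from h import *
st()
```

```text
t 6.37 tcp [528.6  67.1 362.1] rot [-1.7998e+02 -1.0000e-02  7.6830e+01] F [ 0.68  0.69 -0.4 ] stand xy -0.22 31.89 tipz 189.06 open -0.003 FyST 0.83 T [ 0.14 -0.01  0.03]
```

Request:
{"op": "apply_moves", "data": {
  "motion": "-1 0 0 0.0005 0;-1 0 0 0.001 0;-1 0 0 0.001 0"
}}

```text
clock: 6.62
eef_pos: [528.5, 66.6, 361.5]
tcp_rot: [-3.142, -0.0, 1.341]
contact_force: [-1.0, 1.1, 4.1]
opening: 0.005
```

Request:
{"op": "apply_moves", "data": {
  "motion": "-1 0 0 0.0005 0;-1 0 0 0.001 0;-1 0 0 0.001 0"
}}

```text
clock: 6.87
eef_pos: [528.5, 66.6, 360.7]
tcp_rot: [3.141, -0.0, 1.34]
contact_force: [-2.6, 2.7, 6.0]
opening: 0.001
```

Request:
{"op": "apply_moves", "data": {
  "motion": "-1 0.002 0 0.0007 0;-1 0.004 0 0.0015 0;-1 0.0075 0 0.003 0;-1 0.0112 0 0.0049 0;-1 0.013 0 0.0059 0;-1 0.0148 0 0.0069 0;-1 0.0148 0 0.0069 0"
}}

```text
clock: 7.45
eef_pos: [532.0, 81.5, 353.8]
tcp_rot: [3.141, -0.001, 1.34]
contact_force: [-1.5, 5.8, 7.3]
opening: -0.001
```

Run:
```python
from h import *
st()
```

```text
t 7.45 tcp [532.   81.5 353.8] rot [ 1.7999e+02 -7.0000e-02  7.6800e+01] F [-1.53  5.82  7.34] stand xy -0.15 46.69 tipz 180.85 open -0.001 FyST 5.32 T [ 0.83  0.3  -0.03]
```

Request:
{"op": "apply_moves", "data": {
  "motion": "-1 0.002 0 -0.012 0;-1 0 0 -0.024 0;-1 -0.035 0 -0.024 0;-1 -0.07 0 -0.024 0;-1 -0.091 0 -0.018 0;-1 -0.091 0 -0.008 0;-1 -0.091 0 -0.006 0;-1 -0.091 0 -0.006 0"
}}

```text
clock: 8.12
eef_pos: [511.2, -8.3, 359.7]
tcp_rot: [3.141, 0.001, 1.34]
contact_force: [-3.3, -4.5, 7.8]
opening: 0.001
```

Run:
```python
from h import *
f=save("side","s4.png",(290,100,450,250),4)
st()
print(spotter.place_of("wheel_slot","side"))
```

```text
t 8.17 tcp [511.3  -7.9 360. ] rot [1.7999e+02 6.0000e-02 7.6820e+01] F [-2.49 -3.    7.51] stand xy 0.1 -45.09 tipz 187.02 open -0.003 FyST -3.49 T [-0.57  0.44  0.04]
[]
```

View pics/s4.png

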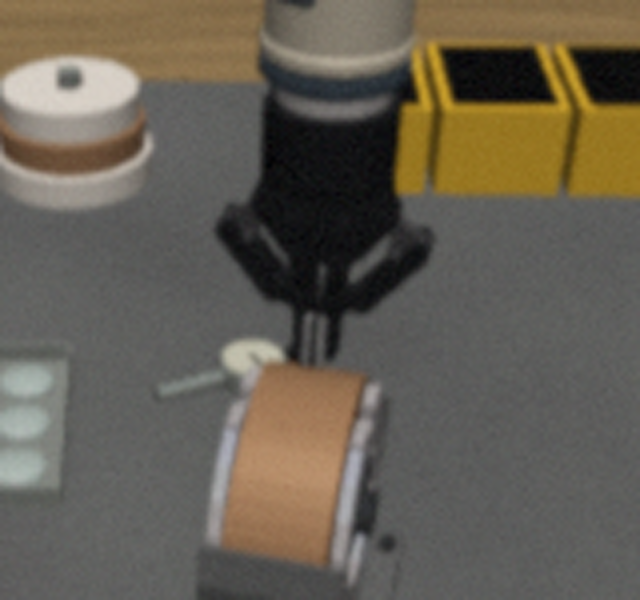

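Request:
{"op": "apply_moves", "data": {
  "motion": "-1 0.0023 0 -0.0016 0;-1 0.0047 0 -0.0028 0;-1 0.0073 0 -0.0038 0;-1 0.01 0 -0.0049 0;-1 0.0127 0 -0.0058 0;-1 0.0154 0 -0.0067 0;-1 0.0182 0 -0.0074 0;-1 0.021 0 -0.008 0;-1 0.021 0 -0.008 0"
}}

```text
clock: 8.97
eef_pos: [516.3, 13.9, 368.3]
tcp_rot: [3.141, -0.0, 1.342]
contact_force: [-0.6, -0.2, 5.4]
opening: -0.003
```

Run:
```python
from h import *
st()
```

```text
t 8.97 tcp [516.3  13.9 368.3] rot [ 1.7997e+02 -2.0000e-02  7.6880e+01] F [-0.64 -0.24  5.42] stand xy -0.01 -22.74 tipz 195.32 open -0.003 FyST -0.38 T [-0.04  0.29  0.06]
```

Request:
{"op": "apply_moves", "data": {
  "motion": "-1 0.0028 0 -0.0005 0;-1 0.0056 0 -0.001 0;-1 0.0085 0 -0.0013 0;-1 0.0113 0 -0.0016 0;-1 0.0142 0 -0.0017 0;-1 0.017 0 -0.0018 0;-1 0.02 0 -0.0018 0;-1 0.023 0 -0.0018 0;-1 0.023 0 -0.0018 0"
}}

```text
clock: 9.72
eef_pos: [521.6, 36.4, 370.1]
tcp_rot: [3.141, -0.001, 1.342]
contact_force: [-2.2, 0.8, 4.5]
opening: 0.002
```

Run:
```python
from h import *
st()
```

```text
t 9.72 tcp [521.6  36.4 370.1] rot [ 1.7997e+02 -4.0000e-02  7.6870e+01] F [-2.23  0.78  4.54] stand xy -0.05 0.43 tipz 197.07 open 0.002 FyST 0.25 T [ 0.12  0.19 -0.01]
```

Request:
{"op": "apply_moves", "data": {
  "motion": "-1 0.003 0 0 0;-1 0.0065 0 0.0001 0;-1 0.01 0 0.0002 0;-1 0.0137 0 0.0005 0;-1 0.0172 0 0.0009 0;-1 0.0208 0 0.0015 0;-1 0.0243 0 0.0022 0;-1 0.0278 0 0.0031 0;-1 0.0278 0 0.0031 0"
}}

```text
clock: 10.47
eef_pos: [528.0, 63.8, 367.1]
tcp_rot: [3.141, -0.001, 1.342]
contact_force: [-1.6, 2.6, 6.6]
opening: -0.001
```

Run:
```python
from h import *
st()
```

```text
t 10.47 tcp [528.   63.8 367.1] rot [ 1.7995e+02 -8.0000e-02  7.6870e+01] F [-1.61  2.64  6.59] stand xy -0.04 28.59 tipz 194.12 open -0.001 FyST 2.20 T [0.4  0.25 0.02]
```

Request:
{"op": "apply_moves", "data": {
  "motion": "-1 0.0035 0 0.001 0;-1 0.0069 0 0.0021 0;-1 0.0102 0 0.0034 0;-1 0.0135 0 0.0048 0;-1 0.0167 0 0.0064 0;-1 0.0199 0 0.0081 0;-1 0.0236 0 0.0103 0;-1 0.0236 0 0.0103 0"
}}

```text
clock: 11.13
eef_pos: [533.4, 87.2, 356.7]
tcp_rot: [3.141, -0.002, 1.341]
contact_force: [-0.2, 3.8, 6.4]
opening: 0.0
```

Run:
```python
from h import *
st()
```

```text
t 11.13 tcp [533.4  87.2 356.7] rot [ 1.7995e+02 -1.4000e-01  7.6860e+01] F [-0.24  3.85  6.4 ] stand xy -0.07 52.59 tipz 183.71 open 0.0 FyST 3.69 T [ 0.84  0.13 -0.04]
```

Request:
{"op": "apply_moves", "data": {
  "motion": "-1 0.002 0 -0.012 0;-1 0 0 -0.024 0;-1 -0.035 0 -0.025 0;-1 -0.07 0 -0.025 0;-1 -0.1 0 -0.022 0;-1 -0.1 0 -0.018 0;-1 -0.1 0 -0.018 0"
}}

```text
clock: 11.72
eef_pos: [509.7, -13.1, 374.0]
tcp_rot: [-3.141, 0.0, 1.339]
contact_force: [-0.2, 1.3, -0.4]
opening: -0.0
```

Run:
```python
from h import *
f=save("side","s5.png",(290,100,450,250),4)
st()
print(spotter.place_of("wheel_slot","side"))
```

```text
t 11.77 tcp [510.1 -12.3 374.2] rot [ 1.800e+02 -2.000e-02  7.675e+01] F [0.44 0.81 0.41] stand xy -0.08 -49.58 tipz 201.21 open -0.001 FyST 0.89 T [ 0.01 -0.06  0.02]
[{'point': [520.6, 44.9, 187.9], 'conf': 0.66}]
```

View pics/s5.png

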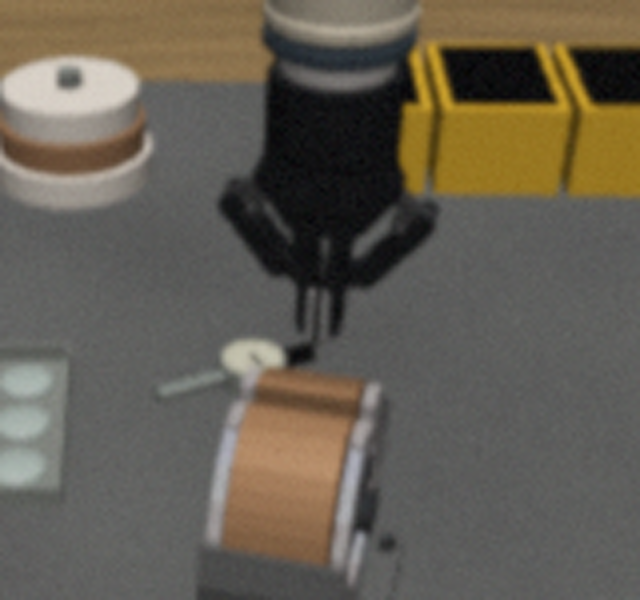

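```bash
cat >> h.py <<'E'
def w3(x,y,z): # stand->world (y,z about axle)
    return np.array([C0[0]+x*UX[0]+y*UY[0],C0[1]+x*UX[1]+y*UY[1],z])
def slotmodel(f,th,R=80,crop=(0,0),sc=1,xs=(-30,30)):
    "th deg from top toward +y"
    t=np.radians(th); out=[]
    for sy,rad in ((-10,R),(10,R),(-10,R-27),(10,R-27)):
        row=[]
        for x in xs:
            y=sy*np.cos(t)+rad*np.sin(t); z=115+rad*np.cos(t)-sy*np.sin(t)
            row.append((proj(f,w3(x,y,z))[0]-crop)*sc)
        out.append(np.round(row,1).tolist())
    return out
E
python3 - <<'E'
from h import *
f=grab_frame("side"); cv2.imwrite("pics/s6full.png",f["img"][:,:,::-1])
im=f["img"][:,:,::-1]
c=im[180:230,335:400]; c=cv2.resize(c,None,fx=12,fy=12,interpolation=cv2.INTER_CUBIC); cv2.imwrite("pics/s6.png",c)
for th in(-15,-10,-5,0,5,10): print(th,slotmodel(f,th,80,(335,180),12))
print("cheek slot edges", [(x,[((proj(f,w3(x,y,z))[0]-(335,180))*12).round() for y,z in((-8.5,115+73),(8.5,115+73),(-8.5,175.5),(8.5,175.5))]) for x in(-40,-32,32,40)])
E
```

```text
-15 [[[537.1, 169.1], [240.3, 124.5]], [[522.8, 202.1], [220.2, 156.0]], [[521.5, 295.2], [228.2, 249.0]], [[507.1, 330.4], [208.1, 282.7]]]
-10 [[[532.5, 177.9], [233.6, 132.7]], [[517.0, 219.6], [212.5, 172.9]], [[518.6, 300.2], [223.9, 253.7]], [[503.0, 343.7], [202.9, 295.6]]]
-5 [[[527.4, 189.7], [226.5, 144.0]], [[510.9, 239.9], [204.5, 192.6]], [[515.4, 307.2], [219.3, 260.3]], [[498.9, 358.8], [197.6, 310.3]]]
0 [[[522.0, 204.5], [219.0, 158.3]], [[504.4, 263.1], [196.4, 215.1]], [[511.9, 316.2], [214.5, 269.0]], [[494.5, 375.6], [192.2, 326.6]]]
5 [[[516.1, 222.4], [211.3, 175.6]], [[497.8, 288.9], [188.2, 240.2]], [[508.1, 327.1], [209.5, 279.5]], [[490.1, 393.9], [186.8, 344.5]]]
10 [[[509.9, 243.2], [203.3, 195.8]], [[490.9, 317.1], [180.0, 267.7]], [[504.2, 339.9], [204.3, 291.9]], [[485.5, 413.6], [181.5, 363.7]]]
cheek slot edges [(-40, [array([569., 246.]), array([555., 296.]), array([564., 298.]), array([550., 349.])]), (-32, [array([528., 240.]), array([514., 290.]), array([524., 292.]), array([509., 342.])]), (32, [array([206., 190.]), array([187., 238.]), array([204., 241.]), array([185., 290.])]), (40, [array([167., 184.]), array([147., 232.]), array([165., 235.]), array([145., 284.])])]
```

View pics/s6.png

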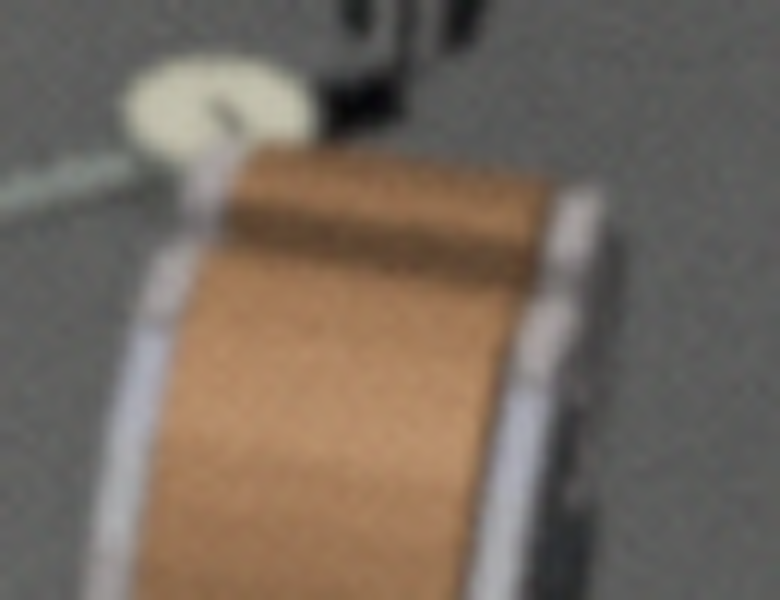

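Request:
{"op": "apply_moves", "data": {
  "motion": "-1 -0.04 0 -0.02 0;-1 -0.08 0 -0.02 0;-1 -0.12 0 -0.02 0;-1 -0.16 0 -0.02 0;-1 -0.2 0 -0.02 0;-1 -0.24 0 -0.02 0;-1 -0.26 0 -0.02 0"
}}

```text
clock: 12.45
eef_pos: [450.6, -267.9, 394.4]
tcp_rot: [3.141, 0.001, 1.341]
contact_force: [0.7, -0.3, 0.1]
opening: 0.001
```

Run:
```python
from h import *
f=grab_frame("top"); im=f["img"][:,:,::-1]
np.savez("pics/top_cal.npz",**{k:np.array(f[k]) for k in f})
c=im[205:290,262:370]; c=cv2.resize(c,None,fx=7,fy=7,interpolation=cv2.INTER_CUBIC); cv2.imwrite("pics/t6.png",c)
st()
print(spotter.place_of("wheel_slot","top"),spotter.place_of("slot_top","top"))
for th in(-5,0,5,10): print(th,slotmodel(f,th,80,(262,205),7))
print("cheek slot edges", [(x,[((proj(f,w3(x,y,z))[0]-(262,205))*7).round().tolist() for y,z in((-8.5,115+73),(8.5,115+73),(-8.5,175.5),(8.5,175.5))]) for x in(-40,-32,32,40)])
```

```text
t 12.50 tcp [ 450.5 -269.3  394.4] rot [1.7993e+02 1.3000e-01 7.6780e+01] F [ 0.23 -2.91  1.06] stand xy 0.6 -313.46 tipz 221.4 open -0.002 FyST -2.78 T [-0.05 -0.02 -0.05]
[{'point': [522.7, 42.4, 189.0], 'conf': 0.94}] [{'point': [521.3, 39.9, 190.8], 'conf': 0.91}]
-5 [[[388.6, 398.4], [441.3, 175.9]], [[314.7, 380.6], [368.4, 158.2]], [[383.7, 395.4], [434.4, 181.4]], [[312.6, 378.3], [364.3, 164.4]]]
0 [[[362.8, 392.2], [415.9, 169.6]], [[288.9, 374.4], [343.0, 152.4]], [[367.3, 391.5], [418.3, 177.3]], [[296.2, 374.3], [348.1, 160.7]]]
5 [[[336.8, 385.9], [390.2, 163.4]], [[263.8, 368.2], [318.0, 146.8]], [[350.6, 387.5], [401.8, 173.3]], [[280.3, 370.4], [332.3, 157.2]]]
10 [[[310.8, 379.7], [364.6, 157.3]], [[239.4, 362.2], [293.8, 141.5]], [[333.8, 383.5], [385.3, 169.3]], [[264.9, 366.6], [317.0, 154.0]]]
cheek slot edges [(-40, [[350.0, 428.0], [287.0, 413.0], [352.0, 427.0], [291.0, 412.0]]), (-32, [[357.0, 398.0], [295.0, 383.0], [359.0, 398.0], [298.0, 383.0]]), (32, [[413.0, 163.0], [351.0, 149.0], [414.0, 167.0], [354.0, 153.0]]), (40, [[420.0, 134.0], [358.0, 120.0], [421.0, 138.0], [361.0, 124.0]])]
```

View pics/t6.png

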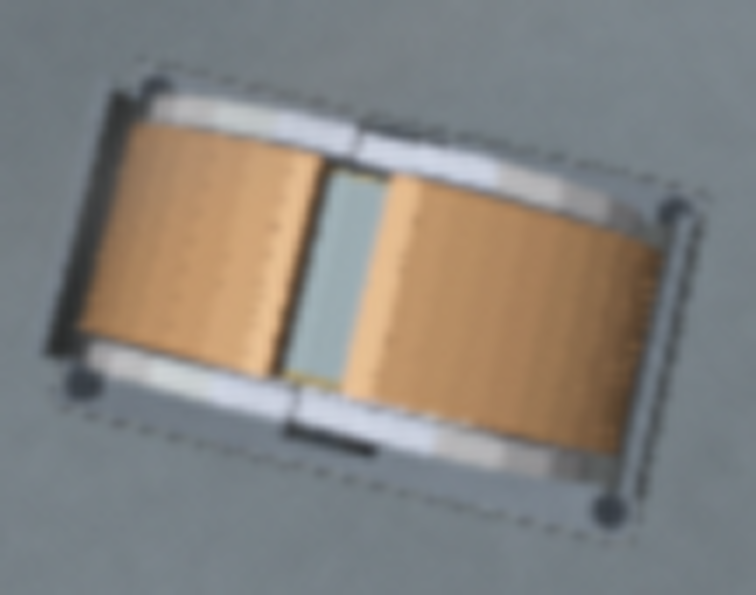

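```bash
cat >> h.py <<'E'
def profile(f,xs,z,ys):
    im=f["img"].astype(np.float32)
    P=np.array([[proj(f,w3(x,y,z))[0] for y in ys] for x in xs]).astype(np.float32)
    s=cv2.remap(im,P[...,0],P[...,1],cv2.INTER_LINEAR)
    return s.mean(0)
E
python3 - <<'E'
from h import *
d=np.load("pics/top_cal.npz"); f={k:d[k] for k in d}
ys=np.arange(-22,26,1.)
for lab,xs in(("x+",np.linspace(8,26,19)),("x-",np.linspace(-26,-8,19)),("all",np.linspace(-26,26,40))):
    p=profile(f,xs,193,ys); print(lab); print(" ".join(f"{y:.0f}:{a[0]:.0f}/{a[2]:.0f}" for y,a in zip(ys,p)))
for x in((-38,-34),(34,38)):
    p=profile(f,np.linspace(*x,5),188,ys); print(x," ".join(f"{y:.0f}:{a.mean():.0f}" for y,a in zip(ys,p)))
E
```

```text
x+
-22:183/101 -21:185/102 -20:187/104 -19:188/105 -18:190/106 -17:190/106 -16:190/106 -15:190/106 -14:191/106 -13:193/109 -12:200/115 -11:209/125 -10:218/134 -9:224/139 -8:227/142 -7:228/143 -6:226/145 -5:222/147 -4:211/153 -3:194/160 -2:178/166 -1:164/169 0:157/170 1:154/171 2:154/172 3:155/171 4:155/171 5:154/171 6:154/170 7:154/171 8:155/173 9:156/174 10:153/170 11:145/159 12:129/137 13:108/107 14:94/80 15:98/66 16:124/74 17:162/96 18:195/118 19:215/133 20:223/140 21:225/142 22:224/141 23:219/136 24:213/131 25:209/126
x-
-22:184/101 -21:186/102 -20:187/104 -19:189/105 -18:190/106 -17:190/106 -16:190/106 -15:190/106 -14:191/107 -13:194/110 -12:201/117 -11:211/127 -10:220/136 -9:226/142 -8:228/145 -7:229/146 -6:228/148 -5:224/151 -4:213/157 -3:197/165 -2:180/172 -1:167/176 0:159/177 1:156/177 2:155/177 3:156/177 4:155/177 5:155/177 6:155/177 7:157/178 8:158/180 9:158/180 10:156/176 11:147/164 12:131/141 13:109/110 14:94/80 15:100/67 16:126/74 17:167/99 18:201/123 19:220/137 20:228/145 21:229/145 22:226/143 23:221/137 24:216/131 25:212/126
all
-22:184/101 -21:185/102 -20:187/104 -19
[... 483 characters left out ...]
26
(-38, -34) -22:203 -21:202 -20:203 -19:203 -18:204 -17:206 -16:207 -15:206 -14:204 -13:203 -12:204 -11:205 -10:207 -9:208 -8:208 -7:208 -6:208 -5:208 -4:208 -3:208 -2:208 -1:209 0:208 1:208 2:208 3:208 4:208 5:204 6:197 7:184 8:175 9:178 10:186 11:195 12:200 13:201 14:202 15:203 16:203 17:202 18:201 19:202 20:202 21:202 22:203 23:204 24:204 25:204
(34, 38) -22:202 -21:201 -20:201 -19:201 -18:201 -17:201 -16:199 -15:198 -14:198 -13:198 -12:199 -11:199 -10:199 -9:197 -8:193 -7:189 -6:188 -5:187 -4:186 -3:186 -2:186 -1:185 0:184 1:183 2:183 3:183 4:184 5:182 6:177 7:165 8:157 9:164 10:177 11:188 12:196 13:197 14:197 15:196 16:195 17:194 18:194 19:194 20:194 21:194 22:194 23:194 24:194 25:194
```

Request:
{"op": "apply_moves", "data": {
  "motion": "-1 0.04 0 0 0;-1 0.08 0 0 0;-1 0.12 0 0 0;-1 0.16 0 0.005 0;-1 0.2 0 0.01 0;-1 0.24 0 0.018 0;-1 0.275 0 0.018 0;-1 0.281 0 0.018 0;-1 0.281 0 0.021 0;-1 0.281 0 0.023 0;-1 0.281 0 0.024 0;-1 0.281 0 0.024 0;-1 0.281 0 0.024 0"
}}

```text
clock: 13.68
eef_pos: [514.7, 7.4, 369.9]
tcp_rot: [-3.141, 0.0, 1.339]
contact_force: [0.2, 0.3, -1.1]
opening: 0.003
```

Run:
```python
from h import *
st()
```

```text
t 13.68 tcp [514.7   7.4 369.9] rot [-1.7999e+02  1.0000e-02  7.6740e+01] F [ 0.17  0.33 -1.11] stand xy -0.12 -29.44 tipz 196.85 open 0.003 FyST 0.36 T [ 0.02 -0.01 -0.01]
```

Request:
{"op": "apply_moves", "data": {
  "motion": "-1 0 0 0.001 0;-1 0 0 0.002 0;-1 0 0 0.002 0"
}}

```text
clock: 13.93
eef_pos: [514.8, 7.8, 367.7]
tcp_rot: [-3.141, 0.0, 1.34]
contact_force: [1.0, 0.3, -0.4]
opening: -0.003
```

Request:
{"op": "apply_moves", "data": {
  "motion": "-1 0 0 0.0007 0;-1 0 0 0.0015 0;-1 0 0 0.0015 0"
}}

```text
clock: 14.18
eef_pos: [514.8, 8.2, 366.2]
tcp_rot: [-3.141, 0.0, 1.341]
contact_force: [-0.1, -0.2, -0.5]
opening: -0.002
```

Request:
{"op": "apply_moves", "data": {
  "motion": "-1 0 0 0.0007 0;-1 0 0 0.0015 0;-1 0 0 0.0015 0"
}}

```text
clock: 14.43
eef_pos: [514.8, 8.3, 364.7]
tcp_rot: [-3.141, 0.0, 1.341]
contact_force: [-0.5, -0.1, -0.2]
opening: -0.003
```

Request:
{"op": "apply_moves", "data": {
  "motion": "-1 0 0 0.0005 0;-1 0 0 0.001 0;-1 0 0 0.001 0"
}}

```text
clock: 14.68
eef_pos: [514.8, 8.3, 363.8]
tcp_rot: [-3.141, 0.0, 1.341]
contact_force: [1.2, 0.4, 0.2]
opening: 0.001
```

Request:
{"op": "apply_moves", "data": {
  "motion": "-1 0 0 0.0005 0;-1 0 0 0.001 0;-1 0 0 0.001 0"
}}

```text
clock: 14.93
eef_pos: [514.9, 8.3, 362.9]
tcp_rot: [3.141, -0.0, 1.341]
contact_force: [-0.4, -0.1, 0.8]
opening: -0.001
```

Request:
{"op": "apply_moves", "data": {
  "motion": "-1 0 0 0.0005 0;-1 0 0 0.001 0;-1 0 0 0.001 0"
}}

```text
clock: 15.18
eef_pos: [514.9, 8.2, 362.1]
tcp_rot: [3.141, 0.0, 1.341]
contact_force: [-1.6, 0.3, 4.2]
opening: 0.001
```

Request:
{"op": "apply_moves", "data": {
  "motion": "-1 0 0 0.0003 0;-1 -0.0015 0 0.0008 0;-1 -0.003 0 0.0013 0;-1 -0.0045 0 0.0018 0;-1 -0.006 0 0.0023 0;-1 -0.0063 0 0.0024 0;-1 -0.0063 0 0.0024 0"
}}

```text
clock: 15.77
eef_pos: [513.4, 1.9, 359.7]
tcp_rot: [3.141, 0.0, 1.341]
contact_force: [-2.1, -1.8, 5.8]
opening: -0.005
```

Run:
```python
from h import *
st()
f=grab_frame("side"); im=f["img"][:,:,::-1]
c=im[180:230,335:400]; c=cv2.resize(c,None,fx=12,fy=12,interpolation=cv2.INTER_CUBIC); cv2.imwrite("pics/s7.png",c)
print(spotter.place_of("wheel_slot","side"))
```

```text
t 15.77 tcp [513.4   1.9 359.7] rot [1.7999e+02 2.0000e-02 7.6820e+01] F [-2.12 -1.76  5.79] stand xy -0.07 -34.99 tipz 186.66 open -0.005 FyST -2.19 T [-0.31  0.24 -0.  ]
[{'point': [517.9, 38.1, 187.0], 'conf': 0.59}]
```

View pics/s7.png

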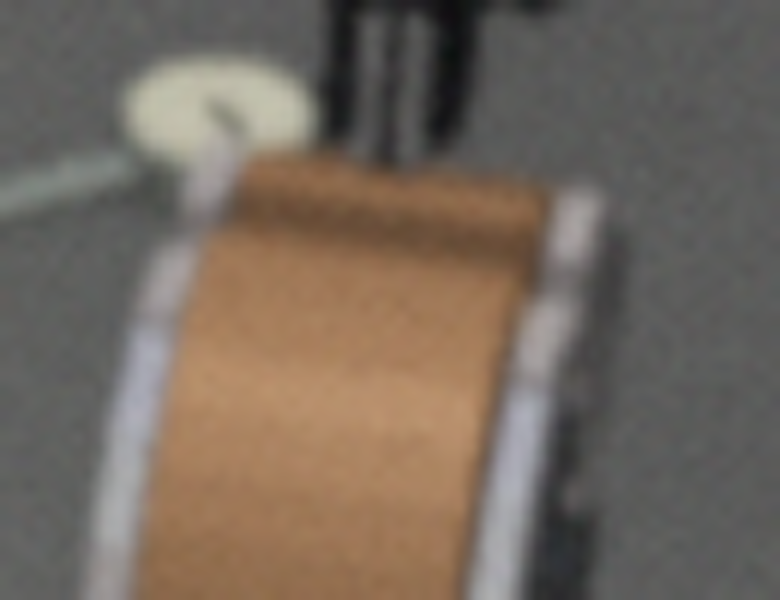

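Request:
{"op": "apply_moves", "data": {
  "motion": "-1 -0.0003 0 -0.001 0;-1 -0.001 0 -0.003 0;-1 -0.004 0 -0.012 0;-1 -0.03 0 -0.025 0;-1 -0.07 0 -0.035 0;-1 -0.11 0 -0.035 0;-1 -0.15 0 -0.035 0;-1 -0.19 0 -0.035 0;-1 -0.23 0 -0.035 0;-1 -0.26 0 -0.035 0;-1 -0.26 0 -0.035 0"
}}

```text
clock: 16.78
eef_pos: [453.0, -255.4, 395.2]
tcp_rot: [3.141, 0.002, 1.337]
contact_force: [-0.1, -0.3, -0.4]
opening: 0.001
```

Run:
```python
from h import *
f=grab_frame("top"); im=f["img"][:,:,::-1]
np.savez("pics/top_cal2.npz",**{k:np.array(f[k]) for k in f})
c=im[205:290,262:370]; c=cv2.resize(c,None,fx=7,fy=7,interpolation=cv2.INTER_CUBIC); cv2.imwrite("pics/t7.png",c)
st()
print(spotter.place_of("wheel_slot","top"),spotter.place_of("slot_top","top"))
ys=np.arange(-22,26,1.)
for lab,xs in(("x+",np.linspace(8,26,19)),("x-",np.linspace(-26,-8,19))):
    p=profile(f,xs,193.5,ys); print(lab); print(" ".join(f"{y:.0f}:{a[0]:.0f}/{a[2]:.0f}" for y,a in zip(ys,p)))
```

```text
t 16.83 tcp [ 453.4 -253.4  395. ] rot [1.7997e+02 2.0000e-02 7.6600e+01] F [-0.05  0.1  -0.1 ] stand xy -0.25 -297.34 tipz 221.97 open -0.0 FyST 0.08 T [ 0.04 -0.02  0.04]
[{'point': [521.8, 36.5, 190.2], 'conf': 0.64}] [{'point': [524.1, 37.3, 189.2], 'conf': 0.77}]
x+
-22:183/101 -21:184/102 -20:187/105 -19:194/111 -18:203/119 -17:211/126 -16:216/131 -15:219/134 -14:220/134 -13:218/133 -12:212/128 -11:199/119 -10:181/112 -9:163/114 -8:153/128 -7:151/146 -6:152/159 -5:154/166 -4:154/169 -3:154/169 -2:154/170 -1:153/169 0:153/169 1:153/170 2:155/171 3:156/173 4:157/173 5:156/172 6:150/166 7:142/152 8:137/131 9:145/115 10:169/113 11:195/120 12:210/128 13:218/134 14:219/135 15:219/135 16:217/134 17:217/133 18:218/133 19:218/133 20:218/133 21:218/133 22:218/133 23:218/133 24:217/133 25:217/133
x-
-22:183/101 -21:184/102 -20:187/105 -19:194/112 -18:204/120 -17:212/128 -16:218/134 -15:221/136 -14:222/137 -13:220/136 -12:214/130 -11:201/121 -10:182/114 -9:165/118 -8:156/134 -7:153/154 -6:154/167 -5:156/174 -4:156/176 -3:156/177 -2:156/177 -1:155/176 0:155/176 1:155/176 2:156/177 3:157/179 4:158/180 5:157/179 6:152/173 7:144/157 8:139/135 9:149/119 10:173/115 11:197/122 12:214/131 13:221/137 14:223/139 15:223/139 16:221/137 17:220/135 18:220/135 19:221/135 20:221/135 21:221/135 22:221/135 23:221/135 24:221/135 25:221/135
```

View pics/t7.png

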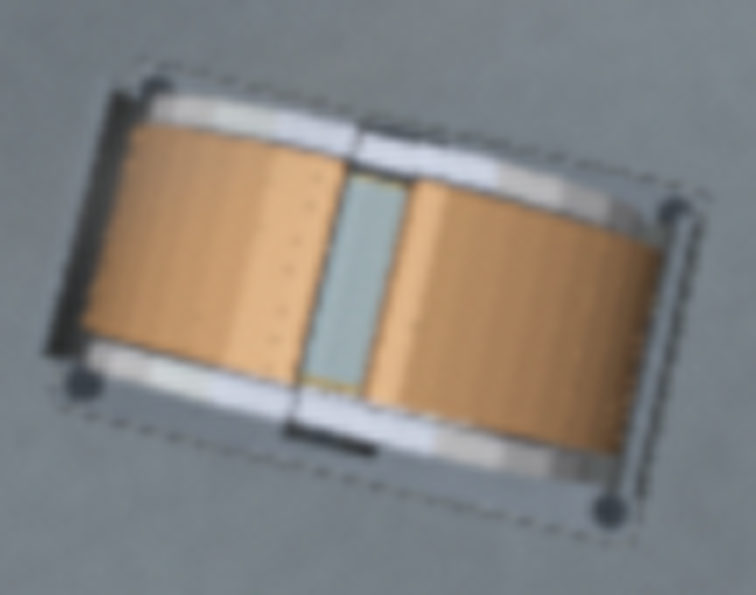

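```bash
cat > bar.py <<'E'
from h import *
from scipy.optimize import minimize
def box(cx,cy,yaw,lx,ly,z0,z1):
    c,s=np.cos(yaw),np.sin(yaw)
    return np.array([[cx+c*a-s*b,cy+s*a+c*b,z] for a in(-lx/2,lx/2) for b in(-ly/2,ly/2) for z in(z0,z1)])
SC=8
def mask(f,B,crop):
    x0,y0,x1,y1=crop; m=np.zeros(((y1-y0)*SC,(x1-x0)*SC),np.uint8)
    p=((proj(f,B)-(x0,y0)+0.5)*SC-0.5).astype(np.float32)
    cv2.fillConvexPoly(m,np.round(cv2.convexHull(p)).astype(np.int32),255)
    return cv2.resize(m,(x1-x0,y1-y0),interpolation=cv2.INTER_AREA)/255.
def fit(frames,z0=0,init=(514,302,np.radians(-27.5))):
    obs=[]
    for f,crop in frames:
        x0,y0,x1,y1=crop; im=f["img"][y0:y1,x0:x1].astype(float)
        obs.append(im)
    def cost(p):
        tot=0
        for (f,crop),im in zip(frames,obs):
            foot=mask(f,box(p[0],p[1],p[2],90,14,z0,z0+20),crop); g=mask(f,box(p[0],p[1],p[2],30,14,z0+20,z0+52),crop)
            foot=np.clip(foot-g,0,1); bg=np.clip(1-foot-g,0,1)
            A=np.stack([foot.ravel(),g.ravel(),bg.ravel()],1); Y=im.reshape(-1,3)
            X,_,_,_=np.linalg.lstsq(A,Y,rcond=None)
            tot+=((A@X-Y)**2).mean()
        return tot
    sim=np.array([init,[init[0]+4,init[1],init[2]],[init[0],init[1]+4,init[2]],[init[0],init[1],init[2]+.06]])
    o=minimize(cost,init,method="Nelder-Mead",options=dict(initial_simplex=sim,xatol=.02,fatol=.01))
    return o
E
python3 - <<'E'
from bar import *
f=grab_frame("top"); g=grab_frame("side"); st()
for nm,fr in (("top",[(f,(183,222,228,278))]),("side",[(g,(340,322,400,362))]),("both",[(f,(183,222,228,278)),(g,(340,322,400,362))])):
    o=fit(fr); print(nm,o.x[:2].round(2),np.degrees(o.x[2]).round(2),o.fun)
for c in("top","side"): print(spotter.place_of("bar_mid",c)[0])
E
```

```text
t 17.03 tcp [ 454.3 -250.2  394.6] rot [-1.7999e+02 -2.0000e-02  7.6860e+01] F [-0.31  1.04  1.34] stand xy -0.09 -293.96 tipz 221.61 open 0.001 FyST 0.94 T [ 0.04 -0.03  0.02]
top [515.93 298.3 ] -25.99 177.8682956100308
side [515.02 299.22] -27.75 102.11441726126662
both [515.3  298.67] -26.61 286.7841364494226
{'point': [513.0, 299.6, 24.3], 'conf': 0.95}
{'point': [517.0, 300.1, 29.4], 'conf': 0.79}
```

Run:
```python
from h import *
s=st()
shift(515.3,299,290,153,(454.2,-250.8,394.48,76.8))
```

```text
t 17.13 tcp [ 454.4 -250.   394.6] rot [-1.800e+02 -1.000e-02  7.691e+01] F [-0.78  0.54  0.89] stand xy 0.02 -293.73 tipz 221.57 open -0.003 FyST 0.35 T [0.04 0.03 0.04]
shift x y z [m] [ 0.5492 -0.0661  0.1045] twist -0.4233
```

Request:
{"op": "apply_moves", "data": {
  "motion": "-1 0.549 -0.066 -0.02 -0.4233;1 0.549 -0.066 -0.02 -0.4233;1 0.549 -0.066 -0.02 -0.4233;1 0.549 -0.066 -0.02 -0.4233;1 0.549 -0.066 -0.02 -0.4233;1 0.549 -0.066 -0.02 -0.4233;1 0.549 -0.066 -0.02 -0.4233;1 0.549 -0.066 -0.02 -0.4233;1 0.549 -0.066 -0.02 -0.4233;1 0.549 -0.066 -0.02 -0.4233;1 0.549 -0.066 -0.02 -0.4233;1 0.549 -0.066 0 -0.4233;1 0.549 -0.066 0.03 -0.4233;1 0.549 -0.066 0.07 -0.4233;1 0.549 -0.066 0.1045 -0.4233;1 0.549 -0.066 0.1045 -0.4233;1 0.549 -0.066 0.1045 -0.4233;1 0.549 -0.066 0.1045 -0.4233"
}}

```text
clock: 18.63
eef_pos: [515.1, 298.8, 290.8]
tcp_rot: [-3.141, -0.0, 2.671]
contact_force: [-0.2, 0.1, 0.5]
opening: 0.999
```

Run:
```python
from h import *
s=st()
f=save("side","s8.png",(280,180,480,380),4)
st()
print(proj(f,[515.3,299,130]))
```

```text
t 18.63 tcp [515.1 298.8 290.8] rot [-1.7997e+02 -1.0000e-02  1.5304e+02] F [-0.24  0.12  0.46] stand xy -66.26 254.35 tipz 117.84 open 0.999 FyST 0.06 T [ 0.08 -0.04  0.03]
t 18.68 tcp [515.6 298.7 292. ] rot [1.7990e+02 7.0000e-02 1.5301e+02] F [0.77 0.54 0.11] stand xy -65.7 254.44 tipz 119.0 open 1.001 FyST 0.70 T [-0.06 -0.02  0.  ]
[[371.49374474 307.98314875]]
```

View pics/s8.png

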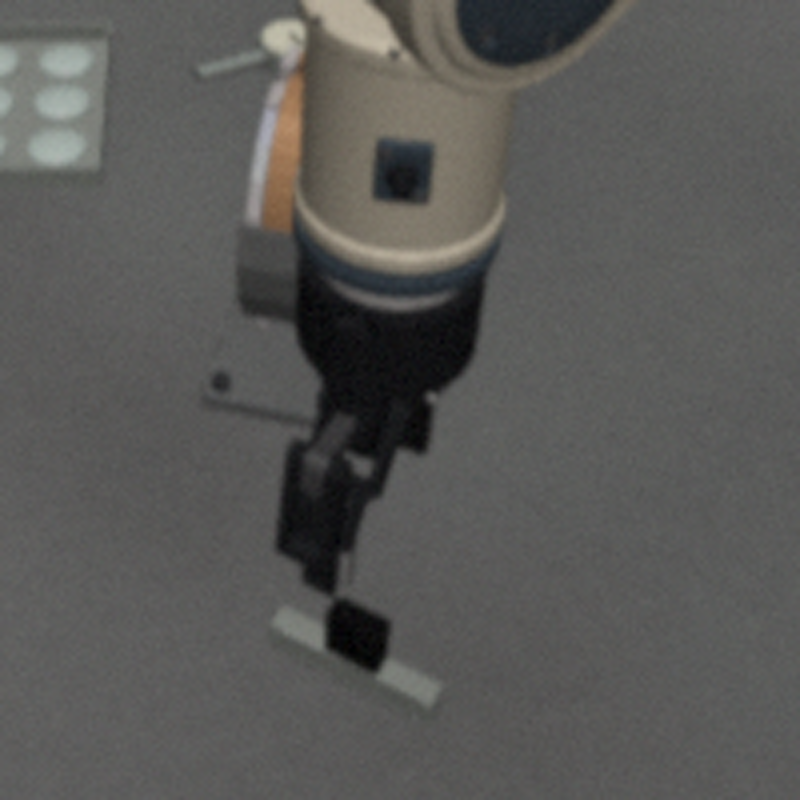

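Request:
{"op": "apply_moves", "data": {
  "motion": "1 0 0 0.035 0;1 0 0 0.065 0;1 0 0 0.085 0;1 0 0 0.0895 0;1 0 0 0.0895 0;-1 0 0 0.0895 0;-1 0 0 0.0895 0;-1 0 0 0.0895 0;-1 0 0 0.0895 0;-1 0 0 0.0895 0;-1 0 0 0.0895 0;-1 0 0 0.0895 0;-1 0 0 0.0895 0",
  "squeeze": 45
}}

```text
clock: 19.77
eef_pos: [515.3, 298.7, 201.0]
tcp_rot: [3.141, 0.0, 2.671]
contact_force: [-1.5, -0.6, 6.1]
opening: 0.152
```

Run:
```python
from h import *
s=st()
f=save("side","s9.png",(300,250,450,370),5)
```

```text
t 19.77 tcp [515.3 298.7 201. ] rot [1.7998e+02 2.0000e-02 1.5302e+02] F [-1.54 -0.64  6.1 ] stand xy -66.07 254.33 tipz 28.03 open 0.152 FyST -0.98 T [-0.14  0.2   0.08]
```

View pics/s9.png

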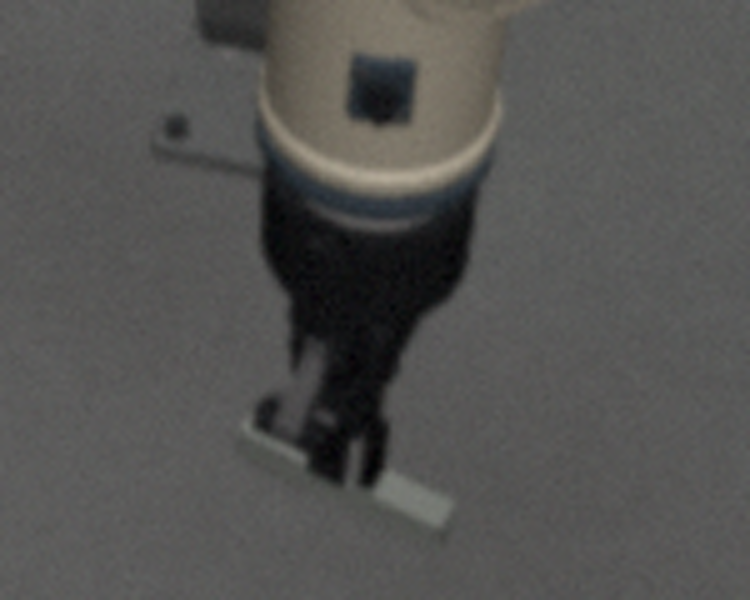

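Run:
```python
from h import *
shift(521.5,36,425,166.8,(515.3,299,200.5,153))
shift(521.5+UY[0]*90,36+UY[1]*90,425,166.8,(515.3,299,200.5,153))
```

```text
shift x y z [m] [-0.1249 -0.2315 -0.2245] twist -0.0767
shift x y z [m] [-0.1035 -0.1441 -0.2245] twist -0.0767
```

Request:
{"op": "apply_moves", "data": {
  "motion": "-1 0 0 -0.02 0;-1 0 0 -0.06 0;-1 0 0 -0.1 0;-1 0 0 -0.14 0;-1 0 0 -0.18 0;-1 0 0 -0.215 0;-1 0 0 -0.2245 0;-1 0 0 -0.2245 0"
}}

```text
clock: 20.48
eef_pos: [515.6, 298.9, 428.2]
tcp_rot: [3.137, 0.003, 2.671]
contact_force: [0.7, 0.2, -2.4]
opening: 0.154
```

Request:
{"op": "apply_moves", "data": {
  "motion": "-1 -0.018 -0.033 0 -0.0767;-1 -0.036 -0.066 0 -0.0767;-1 -0.054 -0.1 0 -0.0767;-1 -0.072 -0.133 0 -0.0767;-1 -0.09 -0.167 0 -0.0767;-1 -0.107 -0.198 0 -0.0767;-1 -0.12 -0.222 0 -0.0767;-1 -0.125 -0.2315 0 -0.0767;-1 -0.125 -0.2315 0.01 -0.0767;-1 -0.125 -0.2315 0.018 -0.0767;-1 -0.125 -0.2315 0.02 -0.0767;-1 -0.125 -0.2315 0.02 -0.0767;-1 -0.125 -0.2315 0.02 -0.0767"
}}

```text
clock: 21.57
eef_pos: [521.3, 36.6, 404.3]
tcp_rot: [-3.141, -0.001, 2.913]
contact_force: [-0.4, 0.4, -1.9]
opening: 0.154
```

Run:
```python
from bar import *
s=st()
g=grab_frame("side"); im=g["img"][:,:,::-1]
s=st()
c=im[145:245,315:415]; cv2.imwrite("pics/s10.png",cv2.resize(c,None,fx=6,fy=6,interpolation=cv2.INTER_CUBIC))
z0=s["eef_pos"][2]-201
B=box(s["eef_pos"][0],s["eef_pos"][1],s["tcp_rot"][2]-np.pi,90,14,z0,z0+20)
print("z0",z0); print(((proj(g,B)-(315,145))*6).round().tolist())
```

```text
t 21.57 tcp [521.3  36.6 404.3] rot [-1.7999e+02 -7.0000e-02  1.6690e+02] F [-0.44  0.4  -1.87] stand xy -0.3 0.58 tipz 231.32 open 0.154 FyST 0.29 T [ 0.01  0.04 -0.01]
t 21.62 tcp [521.5  36.6 404.7] rot [ 1.800e+02 -3.000e-02  1.669e+02] F [ 1.18  0.33 -1.44] stand xy -0.17 0.55 tipz 231.75 open 0.153 FyST 0.59 T [ 0.01 -0.02 -0.04]
z0 203.7470454509663
[[421.0, 305.0], [425.0, 261.0], [415.0, 325.0], [419.0, 282.0], [191.0, 270.0], [192.0, 228.0], [183.0, 290.0], [184.0, 247.0]]
```

View pics/s10.png

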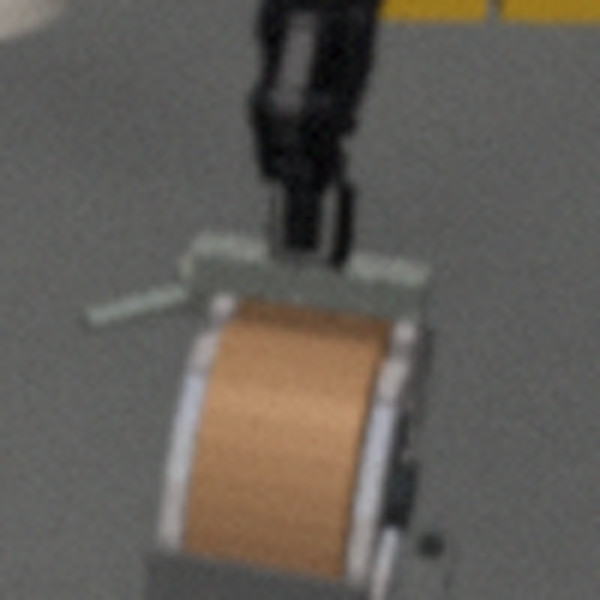

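Run:
```python
from h import *
a=[]
for i in range(5):
    s=r.sense(); a.append([*(np.array(s["eef_pos"])),np.degrees(s["tcp_rot"][2]),*s["contact_force"]]); g=grab_frame("side")
a=np.array(a); print(a.round(2)); m=a[:,:2].mean(0)-C0; print(m@UX,m@UY)
```

```text
[[ 5.2146e+02  3.6570e+01  4.0475e+02  1.6690e+02  1.1800e+00  3.3000e-01
  -1.4400e+00]
 [ 5.2152e+02  3.6410e+01  4.0504e+02  1.6689e+02 -2.1000e-01 -1.0600e+00
  -1.7000e+00]
 [ 5.2153e+02  3.6270e+01  4.0520e+02  1.6688e+02 -7.3000e-01  6.0000e-01
  -3.1600e+00]
 [ 5.2151e+02  3.6100e+01  4.0527e+02  1.6687e+02  5.4000e-01  5.4000e-01
  -2.3300e+00]
 [ 5.2151e+02  3.5970e+01  4.0531e+02  1.6685e+02 -1.0000e-02  2.2000e-01
  -1.9300e+00]]
-0.05428040129113383 0.2607893854524415
```

Run:
```python
from h import *
g=grab_frame("side"); s=st()
z0=s["eef_pos"][2]-201; im=g["img"].astype(np.float32)
xs=np.arange(-56,57,2.)
for lab,y,z in(("top",0,z0+20),("topf",3,z0+20),("front",7,z0+10)):
    acc=0
    for dy in(-3,-1.5,0,1.5,3):
        P=np.array([proj(g,w3(x,y+(dy if lab!="front" else 0),z+(dy if lab=="front" else 0)))[0] for x in xs]).astype(np.float32)
        acc=acc+cv2.remap(im,P[None,:,0],P[None,:,1],cv2.INTER_LINEAR)[0].mean(-1)/5
    print(lab," ".join(f"{x:.0f}:{a:.0f}" for x,a in zip(xs,acc)))
```

```text
t 21.92 tcp [521.4  35.7 405.2] rot [1.7999e+02 3.0000e-02 1.6683e+02] F [-1.52 -1.3  -2.31] stand xy -0.0 -0.26 tipz 232.25 open 0.153 FyST -1.61 T [-0.02 -0.04 -0.02]
top -56:89 -54:89 -52:89 -50:88 -48:90 -46:103 -44:118 -42:122 -40:120 -38:120 -36:121 -34:122 -32:122 -30:121 -28:119 -26:120 -24:118 -22:120 -20:121 -18:117 -16:97 -14:66 -12:42 -10:41 -8:48 -6:58 -4:64 -2:66 0:63 2:63 4:65 6:66 8:63 10:59 12:58 14:70 16:93 18:116 20:123 22:124 24:124 26:123 28:125 30:125 32:124 34:124 36:126 38:125 40:122 42:119 44:112 46:100 48:93 50:92 52:92 54:92 56:93
topf -56:88 -54:90 -52:89 -50:88 -48:90 -46:103 -44:116 -42:119 -40:118 -38:116 -36:118 -34:122 -32:121 -30:119 -28:117 -26:117 -24:115 -22:116 -20:118 -18:119 -16:101 -14:78 -12:60 -10:55 -8:54 -6:59 -4:69 -2:77 0:74 2:74 4:73 6:71 8:67 10:63 12:63 14:79 16:101 18:116 20:120 22:119 24:121 26:120 28:123 30:123 32:122 34:121 36:121 38:120 40:119 42:115 44:108 46:99 48:93 50:93 52:92 54:92 56:94
front -56:91 -54:90 -52:90 -50:88 -48:83 -46:80 -44:84 -42:87 -40:88 -38:88 -36:88 -34:88 -32:88 -30:88 -28:88 -26:88 -24:87 -22:87 -20:88 -18:89 -16:89 -14:90 -12:88 -10:88 -8:88 -6:89 -4:89 -2:89 0:89 2:87 4:88 6:89 8:91 10:91 12:89 14:88 16:88 18:88 20:88 22:88 24:88 26:89 28:89 30:89 32:89 34:88 36:87 38:88 40:90 42:96 44:108 46:110 48:101 50:95 52:93 54:93 56:94
```

Request:
{"op": "apply_moves", "data": {
  "motion": "-1 0 0 0.003 0;-1 0 0 0.006 0;-1 0 0 0.008 0;-1 0 0 0.01 0;-1 0 0 0.012 0;-1 0 0 0.013 0;-1 0 0 0.013 0;-1 0 0 0.013 0"
}}

```text
clock: 22.58
eef_pos: [521.4, 35.6, 391.9]
tcp_rot: [3.142, -0.0, 2.911]
contact_force: [1.0, 0.1, -2.2]
opening: 0.15
```

Run:
```python
from h import *
s=st()
f=save("side","s11.png",(315,145,415,245),6); st()
```

```text
t 22.58 tcp [521.4  35.6 391.9] rot [ 1.8000e+02 -1.0000e-02  1.6681e+02] F [ 0.99  0.15 -2.21] stand xy 0.01 -0.45 tipz 218.92 open 0.15 FyST 0.37 T [-0.05 -0.04  0.03]
t 22.63 tcp [521.5  35.6 392. ] rot [180.     0.   166.82] F [-0.08  0.21 -1.9 ] stand xy 0.06 -0.44 tipz 219.04 open 0.152 FyST 0.18 T [-0.01 -0.01  0.03]
```

View pics/s11.png

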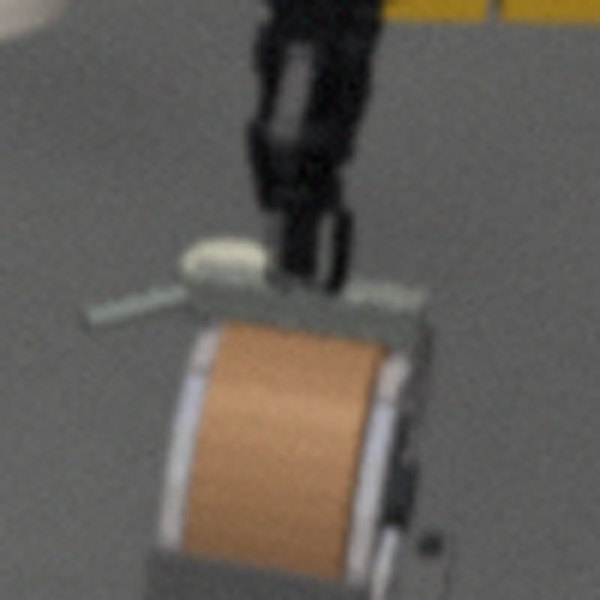

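Request:
{"op": "apply_moves", "data": {
  "motion": "-1 0 0.0004 0.0015 0;-1 0 0.0004 0.003 0;-1 0 0.0004 0.0045 0;-1 0 0.0004 0.006 0;-1 0 0.0004 0.007 0;-1 0 0.0004 0.007 0"
}}

```text
clock: 23.13
eef_pos: [521.4, 35.9, 384.7]
tcp_rot: [-3.141, -0.0, 2.911]
contact_force: [-0.7, 0.0, -1.9]
opening: 0.151
```

Run:
```python
from h import *
s=st()
```

```text
t 23.13 tcp [521.4  35.9 384.7] rot [-1.7999e+02 -3.0000e-02  1.6681e+02] F [-0.73  0.05 -1.94] stand xy -0.08 -0.07 tipz 211.69 open 0.151 FyST -0.12 T [0.04 0.05 0.02]
```

Request:
{"op": "apply_moves", "data": {
  "motion": "-1 0 0 0.0015 0;-1 0 0 0.003 0;-1 0 0 0.0045 0;-1 0 0 0.006 0;-1 0 0 0.006 0;-1 0 0 0.006 0"
}}

```text
clock: 23.63
eef_pos: [521.5, 36.0, 378.8]
tcp_rot: [-3.142, -0.0, 2.912]
contact_force: [-0.6, 0.7, -1.6]
opening: 0.155
```

Run:
```python
from h import *
s=st()
```

```text
t 23.63 tcp [521.5  36.  378.8] rot [-1.8000e+02 -1.0000e-02  1.6682e+02] F [-0.63  0.66 -1.56] stand xy -0.02 -0.04 tipz 205.85 open 0.155 FyST 0.50 T [-0.06  0.04 -0.02]
```

Request:
{"op": "apply_moves", "data": {
  "motion": "-1 0 0 0.0007 0;-1 0 0 0.0015 0;-1 0 0 0.0015 0;-1 0 0 0.0015 0"
}}

```text
clock: 23.97
eef_pos: [521.5, 36.0, 377.5]
tcp_rot: [3.142, -0.0, 2.911]
contact_force: [0.1, 0.6, -2.4]
opening: 0.153
```

Request:
{"op": "apply_moves", "data": {
  "motion": "-1 0 0 0.0005 0;-1 0 0 0.001 0;-1 0 0 0.001 0"
}}

```text
clock: 24.22
eef_pos: [521.5, 36.0, 376.5]
tcp_rot: [3.142, 0.0, 2.912]
contact_force: [0.2, -0.6, -1.9]
opening: 0.153
```

Request:
{"op": "apply_moves", "data": {
  "motion": "-1 0 0 0.0005 0;-1 0 0 0.001 0;-1 0 0 0.001 0"
}}

```text
clock: 24.47
eef_pos: [521.5, 36.0, 376.4]
tcp_rot: [3.141, 0.0, 2.912]
contact_force: [-3.6, -0.2, 7.8]
opening: 0.151
```

Request:
{"op": "apply_moves", "data": {
  "motion": "-1 0 0 0.0004 0;-1 0 0 0.0008 0;-1 0 0 0.0008 0"
}}

```text
clock: 24.72
eef_pos: [521.5, 36.0, 376.4]
tcp_rot: [3.141, 0.001, 2.912]
contact_force: [-6.4, 0.0, 15.9]
opening: 0.153
```

Request:
{"op": "apply_moves", "data": {
  "motion": "-1 0 0 -0.0008 0;-1 0 0 -0.0015 0;-1 0 0 -0.0015 0;0 0 0 -0.0015 0;0 0 0 -0.0015 0;0 0 0 -0.0015 0;0 0 0 -0.0015 0;0 0 0 -0.0015 0"
}}

```text
clock: 25.38
eef_pos: [521.5, 36.0, 376.1]
tcp_rot: [-3.142, -0.0, 2.912]
contact_force: [-0.1, 0.8, 0.4]
opening: 0.505
```

Run:
```python
from h import *
s=st()
f=save("side","s12.png",(315,145,415,245),6); st()
```

```text
t 25.38 tcp [521.5  36.  376.1] rot [-1.8000e+02 -1.0000e-02  1.6682e+02] F [-0.15  0.77  0.36] stand xy 0.03 -0.03 tipz 203.07 open 0.505 FyST 0.72 T [ 0.01 -0.04 -0.  ]
t 25.43 tcp [521.5  36.  376.1] rot [-180.     -0.    166.82] F [ 0.12  0.04 -0.79] stand xy 0.02 -0.03 tipz 203.11 open 0.5 FyST 0.06 T [0.01 0.03 0.  ]
```

View pics/s12.png

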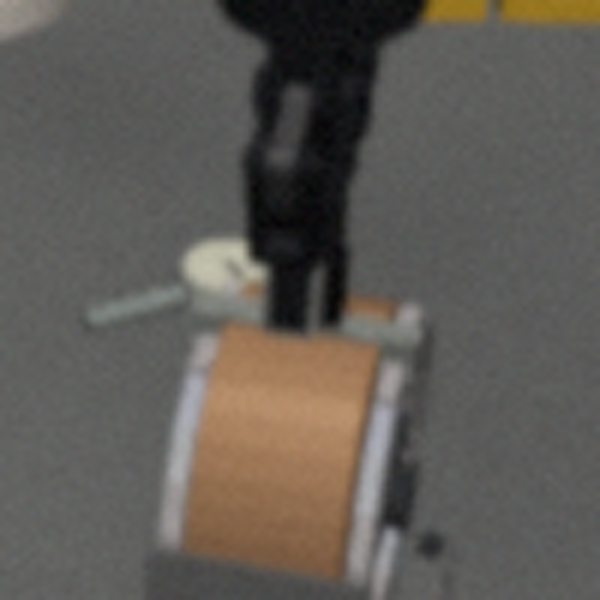

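Bar is down between the cheeks. Rise straight up, then retreat to look.

Request:
{"op": "apply_moves", "data": {
  "motion": "0 0 0 -0.01 0;0 0 0 -0.03 0;0 0 0 -0.06 0;0 0 0 -0.09 0;0 0 -0.04 -0.1 0;0 0 -0.08 -0.1 0;0 0 -0.12 -0.1 0;0 0 -0.16 -0.1 0;0 0 -0.2 -0.1 0;0 0 -0.24 -0.1 0;0 0 -0.28 -0.1 0;0 0 -0.3 -0.1 0;0 0 -0.3 -0.1 0"
}}

```text
clock: 26.52
eef_pos: [452.1, -259.5, 477.0]
tcp_rot: [-3.14, 0.001, 2.908]
contact_force: [-0.2, 0.2, -0.2]
opening: 0.496
```

Run:
```python
from bar import *
g=save("side","s13.png",(315,145,415,245),6)
f=save("top","t13.png",(262,205,370,290),7)
st()
for c in("top","side"):
    for q in("bar_mid","seat","wheel_slot","slot_top","dial_gauge","lens_tray","spray_bottle"):
        print(c,q,[(np.round(d["point"],1).tolist(),round(d["conf"],2)) for d in spotter.place_of(q,c)][:2])
B=box(C0[0],C0[1],YAW,90,14,175.5,195.5); G=box(C0[0],C0[1],YAW,30,14,195.5,227.5)
print("top",((proj(f,B)[1::2]-(262,205))*7).round().tolist(),((proj(f,G)[1::2]-(262,205))*7).round().tolist())
print("side",((proj(g,B)[1::2]-(315,145))*6).round().tolist(),((proj(g,G)[1::2]-(315,145))*6).round().tolist())
```

```text
t 26.62 tcp [ 452.8 -256.6  476.7] rot [1.7998e+02 1.0000e-02 1.6669e+02] F [0.18 0.65 0.1 ] stand xy -0.08 -300.57 tipz 303.66 open 0.498 FyST 0.68 T [ 0.05  0.02 -0.04]
top bar_mid [([519.4, 37.6, 199.0], 0.98)]
top seat [([518.6, 34.3, 201.1], 0.55)]
top wheel_slot [([520.0, 36.1, 187.6], 0.75)]
top slot_top [([519.8, 34.8, 201.9], 0.73), ([522.3, 37.8, 190.0], 0.58)]
top dial_gauge [([543.5, -255.8, 2.0], 0.89)]
top lens_tray [([748.9, -176.8, 1.8], 0.81)]
top spray_bottle [([747.1, 199.5, 0.7], 0.58), ([520.0, 38.3, 202.1], 0.41)]
side bar_mid [([523.6, 36.2, 202.7], 0.66)]
side seat [([523.1, 36.6, 200.3], 0.85), ([518.3, 35.5, 189.4], 0.59)]
side wheel_slot [([522.1, 36.7, 189.6], 0.71)]
side slot_top [([514.9, 35.6, 186.1], 0.75)]
side dial_gauge [([542.6, -258.3, 2.4], 0.67)]
side lens_tray [([749.2, -178.3, 0.6], 0.62)]
side spray_bottle [([742.0, 205.0, -4.7], 0.66)]
top [[338.0, 446.0], [286.0, 434.0], [418.0, 112.0], [367.0, 100.0]] [[359.0, 331.0], [305.0, 318.0], [387.0, 214.0], [334.0, 202.0]]
side [[419.0, 321.0], [413.0, 342.0], [191.0, 287.0], [182.0, 306.0]] [[347.0, 241.0], [340.0, 261.0], [269.0, 230.0], [261.0, 249.0]]
```

View pics/s13.png

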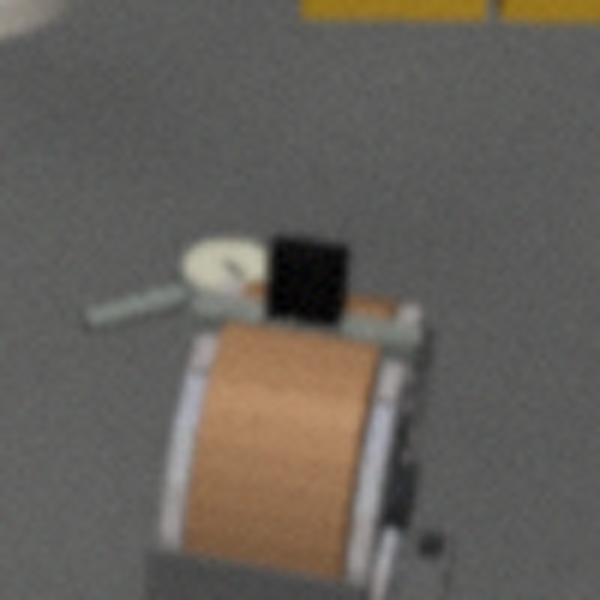

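View pics/t13.png

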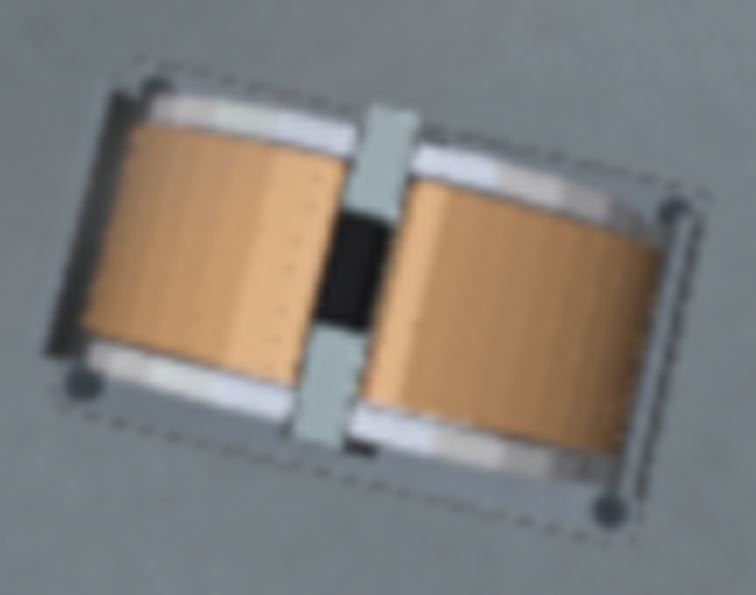

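Run:
```python
from h import *
st(); print(r.sign_off())
```

```text
t 27.32 tcp [ 453.1 -256.1  476.2] rot [180.    -0.   166.82] F [-0.37  0.22  0.09] stand xy 0.1 -299.98 tipz 303.2 open 0.502 FyST 0.13 T [ 0.01 -0.01  0.01]
the job is handed in; nothing more can be done
None
```

The lock bar is fully home across the wheel and both cheeks. I let it go and handed the job in at 27.3 s, with the arm touching nothing.

**Turning the wheel:** I stroked the tread with closed fingertips. The highest finger force I read was about 9 N, but I only read it at the end of each move, so short peaks in between would not show. The wheel went about 5 degrees past the top, so I eased it back the same way. In the top picture the slot's edges then stood at about −10.3 and +10.1 mm from the stand's middle, in line with the cheek slots.

**Placing the bar:** I gripped the bar, lowered it in without contact and felt a firm stop at a TCP height of 376.4 mm, against 376.5 mm expected for the seat. I pressed at most about 17 N there, then backed off and opened the fingers.

**Last checks:**
- **Bar:** In both final pictures it lies in the slots within a pixel or two of where the model puts it.
- **Detector positions:** For the bar, the networks gave points within 2 to 3 mm of the seat. For the wheel slot they gave points within 2 mm of the top point, though some of their readings for the fixed points were off by up to 12 mm.
- **Bystanders:** The gauge, tray and bottle are where they were, within the detectors' 4 mm or so. The side view of the bottle is a little looser at 4 to 6 mm, but nothing went near it.
- **Not explained:** Before the bar went in, the top picture showed a thin dark line at the −y edge of the wheel slot that my model does not account for. The tread edges agreed well, so I went on.

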